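# Shut the blue bench riser with the T-key

### The job

Take the T-key out of its stand, lower it down the shaft of the riser with the blue collar until it sits fully home over the square stem, and turn the stem clockwise (seen from above) to its stop, so that the yellow pointer swings right across. Leave the key standing upright in the shaft and let go of it; do not turn the stem of the red riser.

Things in the scene. Friction and masses are not known exactly. Their poses are not given: they have to be found in the camera images.
- t_key: Steel T-key, upright in a fixed grey stand. Origin: centre of the foot's underside, z up. Foot 43 x 43 mm, 54 tall, with a 35 mm square socket, 48 deep, open below, sides along key x, y. Crossbar along key x: 16 mm wide, 18 tall (z 165 to 183), bare steel to 40 mm either side, then orange ends, 120 over all. Shank 14 mm thick. 0.25 kg. Stand's rim is 52 mm above the key's underside: lift straight.
- riser_blue: Aluminium riser, blue collar, fixed (a red-collared one is near). Origin: on the shaft's axis, underside of base; z up. Base 106 x 106 mm; column 90, collar 102, shaft 78 x 78 mm inside, mouth at z 143 mm. In it a brass stem: 28 mm square from z 22 to 42, its top tapering to 10 mm square at z 66, on a flange with top at z 22. Fully home, the key's foot rests on the flange (key origin at z 22).
- stem_blue (a joint): Blue riser's stem angle (rad), growing clockwise from above: its square is turned by minus this about the riser's z. At 0 its sides lie along riser x, y and its yellow pointer, at the column's foot, points to riser -x. Starts at -0.45 to -0.3; stops at -0.45 and 0.45; friction 0.08 N m. The key has about 0.3 rad of play each way on it: turn the key further than the stem should go.
- stem_red (a joint): The same angle for the stem of the riser with the red collar, which is to be left alone; it too starts between -0.45 and -0.3.

How it is judged:
On the way:
1. the key is fully home on the blue riser's stem, which is not yet turned (z of t_key in the frame of riser_blue below 0.032 m and horizontal distance between t_key and riser_blue below 0.01 m and angle between t_key's own z axis and vertical below 0.2 rad and value of joint stem_blue below 0.1 rad), for 0.1 s.
At the end, for the whole second after the job is handed in: The blue riser's stem is turned to more than 0.2 rad (within 0.25 rad of its clockwise stop), and the key stands released and still in that shaft, upright within 0.2 rad, within 10 mm of the shaft's axis and with its origin less than 32 mm above the riser's origin (fully home is 22 mm) (value of joint stem_blue above 0.2 rad and z of t_key in the frame of riser_blue below 0.032 m and horizontal distance between t_key and riser_blue below 0.01 m and angle between t_key's own z axis and vertical below 0.2 rad and linear speed of t_key below 0.02 m/s); the robot touches nothing.
It fails at once if the red riser's stem is turned (beyond -0.1 rad) (value of joint stem_red above -0.1 rad).
It also fails if it takes over 48 s, if anything falls off the work surface, if the arm or the gripper's body presses on something with over 40 N, if the wrist force passes 120 N, or if a joint passes its speed limit or range.

### The arm

A 6-joint arm with a two-finger parallel gripper is mounted at the origin on a cart in front of the work surface, level with it; the furniture and walls round the work are solid. World frame = base frame: x ahead of the robot, y to its left, z up, the work surface at z = 0. Lengths are in m, angles in rad, forces in N, time in s.
With the tool pointing down it reaches from about 0.375 to 0.925 m from the base axis. Payload 5.7 kg.
Tool frame: the origin (TCP) lies midway between the tips of the shut fingers; the grasp point (between the pads) lies 19 mm behind it; z points along the fingers, y is the line along which they close (so a half turn about z gives the same grasp; the last joint's range is limited). The gripper opens to 85 mm and grips with 20 to 120 N. Pads are 22 mm wide; open, the fingers measure 114 mm over their backs; the gripper's body (76 mm by 85 mm) begins 54 mm behind the grasp point. The pads swing forward as they close: fully open they stand 13 mm farther back than shut.
Start: joints at [1.115, 0.359, 1.51, -0, 1.272, -0.115], TCP at [0.201, 0.565, 0.231] pointing down, gripper open.
Joint ranges: [-2.97, 2.97], [-1.01, 2.36], [0.21, 2.38], [-0.96, 4.11], [0.2, 2.71], [-2.98, 2.98]. Speed limits (rad/s): [2.39, 2.39, 3.14, 3.14, 3.14, 3.14].

### API

Orientations are given as a rotation vector (axis times angle).
In Python, from plant import arm gives the robot as it stands.
- The arm moves only by the tool step_arm, never from a script. Its argument "steps" is a list of rows, each an object with "grip": the gripper command: -1 is shut, 1 is fully open, values between are in proportion; "delta_pos": the shift along the tool's x, y, z in cm, a list of three; "turn": the turn about the tool's z in rad. A call has exactly 8 rows; each row shifts and turns the commanded pose from where the row before left it, along the tool's axes as they then stand; what a row does not reach is not made up. A row lasts 1/8 s, in which the tool goes at most 62.5 mm and 10.7 degrees, less where a joint would pass 70% of its speed; a pose out of reach is approached as far as the arm can. A call with a gripper value outside its range is refused whole. The fingers move at their own pace and stop on an object; the grip force is fixed at half the most. Time passes only in rows, so rows that do not move let the fingers close, or fill a call up. It gives the time, the measured TCP pose, the force, the opening and the grip force at its end, in the units of the state.
- arm.get_state(): the state, without advancing time (a new reading comes with each control period).
- arm.snapshot(name): name is "side" or "top"; returns the picture (384x512x3 uint8, red, green, blue); there is no depth.
- arm.camera_model(name): a dict with "camera_matrix" (3x3 intrinsics, pixels), "world_from_camera" (4x4, takes a point from camera to world coordinates). Camera axes: x right, y down, z forward; pixel columns grow to the right and rows downward; lengths in m; the calibration is good to about 2 mm. A picture is of the moment at which its call begins. camera_model takes no time and is no camera call.
- arm.sign_off(): hands the job in; it is judged then, once.
The state is a dict: "clock": time; "joint_pos": joint angles; "joint_vel": joint speeds; "joint_torque": joint torques, N m; "tool_pos": TCP position; "eef_rot": TCP orientation; "wrist_force": force on the tool from outside, world axes, zero at the start; "ft_torque": the same for the moment, N m; "grip_width": opening from 0.0 (shut) to 1.0 (fully open); "grip_force": force on a finger pad.
Only numpy, scipy, OpenCV 4.12 (cv2) and the standard library are available. Lean on these libraries where they do the work, as an engineer would, in place of code of your own. Each camera call takes 0.05 s, during which the arm holds its last target. There are 200 camera calls.

## Working session

There is one attempt and no reset: what is moved stays moved. The work goes in short steps, Python scripts to look and compute and a tool call to move; the robot and the scene stay as the last step left them, time stands still between calls to the robot, and variables do not carry over. Pictures are saved under pics/ and viewed, at most 10 in all, crops included, and the job is handed in when it is done.

Besides the shell and the picture viewer there is one more tool, called after "Call:" as a command line: name --argument value ..., lists and objects as JSON in quotes. step_arm: Moves the arm, as the interface text tells. Its arguments: {"type":"object","properties":{"steps":{"type":"array"}},"required":["steps"]}

```bash
mkdir -p pics
python3 - <<'E'
from plant import arm
import cv2,numpy as np
np.set_printoptions(precision=4,suppress=True)
for n in("side","top"):
    im=arm.snapshot(n); cv2.imwrite(f"pics/{n}0.png",im[:,:,::-1]); np.save(f"{n}0.npy",im)
    m=arm.camera_model(n); print(m["camera_matrix"],m["world_from_camera"])
s=arm.get_state(); print(s["clock"],s["tool_pos"],s["eef_rot"],s["grip_width"])
E
```

```text
[[424.3963   0.     258.2828]
 [  0.     424.3963 195.1399]
 [  0.       0.       1.    ]] [[ 0.9402 -0.1794  0.2896  0.1869]
 [-0.3407 -0.4952  0.7992 -0.9832]
 [-0.     -0.8501 -0.5267  0.5753]
 [ 0.      0.      0.      1.    ]]
[[469.0832   0.     251.3343]
 [  0.     469.0832 195.0091]
 [  0.       0.       1.    ]] [[ 0.0286 -0.9842  0.175   0.3164]
 [-0.9996 -0.0291 -0.0002 -0.2047]
 [ 0.0053 -0.1749 -0.9846  1.018 ]
 [ 0.      0.      0.      1.    ]]
0.1 [0.2003 0.5649 0.2305] [-0.5326 -3.0956  0.0026] 0.9991265588448514
```

View pics/side0.png

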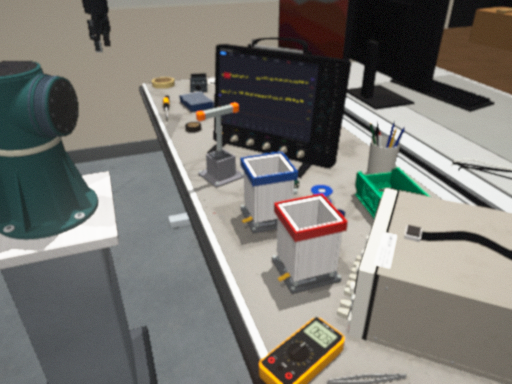

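View pics/top0.png

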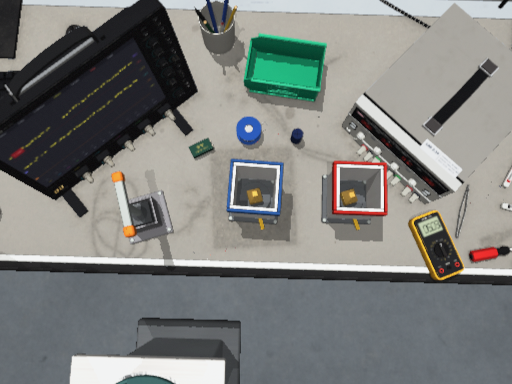

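The key stands at about (125,205) in the top view, with its orange ends at (118,176) and (129,231). The blue collar is at (255,187) and the red one at (359,188). The side view shows the same parts, with the key at (217,112), blue at (270,185) and red at (310,235).

```bash
cat > h.py <<'E'
import cv2,numpy as np
from plant import arm
np.set_printoptions(precision=4,suppress=True)
def ray(n,px):
    m=arm.camera_model(n);K=m["camera_matrix"];T=np.array(m["world_from_camera"])
    d=T[:3,:3]@np.linalg.inv(K)@np.array([px[0],px[1],1.]);return T[:3,3],d
def onz(n,px,z):
    o,d=ray(n,px);return o+d*(z-o[2])/d[2]
def tri(pt,ps):
    o1,d1=ray("top",pt);o2,d2=ray("side",ps)
    A=np.stack([d1,-d2],1);t=np.linalg.lstsq(A,o2-o1,rcond=None)[0]
    a,b=o1+t[0]*d1,o2+t[1]*d2;return (a+b)/2,np.linalg.norm(a-b)*1e3
def mask(im,lo,hi,roi):
    h=cv2.cvtColor(im,cv2.COLOR_RGB2HSV);m=cv2.inRange(h,lo,hi);r=np.zeros_like(m)
    x0,y0,x1,y1=roi;r[y0:y1,x0:x1]=m[y0:y1,x0:x1];return r
def blobs(m,amin=15):
    n,_,s,c=cv2.connectedComponentsWithStats(m)
    return [(c[i],s[i,4]) for i in range(1,n) if s[i,4]>=amin]
def hole(m):
    c,h=cv2.findContours(m,cv2.RETR_CCOMP,cv2.CHAIN_APPROX_NONE)
    c=[c[i] for i in range(len(c)) if h[0,i,3]>=0]
    q=max(c,key=cv2.contourArea)
    return q
OR=((5,150,120),(18,255,255));BL=((100,120,50),(125,255,255));RD=((0,150,60),(4,255,255));YE=((15,140,100),(30,255,255))
E
python3 - <<'E'
from h import *
t=np.load("top0.npy");s=np.load("side0.npy")
bt=blobs(mask(t,*OR,(100,160,150,245)));bs=blobs(mask(s,*OR,(180,95,250,130)));print(bt,bs)
for a in bt:
    for b in bs: print(tri(a[0],b[0]))
for col,roi in((BL,(215,150,295,225)),(RD,(320,150,400,225))):
    q=hole(mask(t,*col,roi)).reshape(-1,2).astype(float)
    P=np.array([onz("top",p,.143)[:2] for p in q])
    print(cv2.minAreaRect((P*1000).astype(np.float32)))
for roi in((235,180,275,212),(335,180,370,212),(255,215,270,235),(350,215,365,235)):
    m=mask(t,*YE,roi);print(blobs(m,8))
cv2.imwrite("pics/c.png",cv2.resize(t[150:240,210:300,::-1],None,fx=6,fy=6,interpolation=cv2.INTER_CUBIC))
E
```

```text
[(array([116.8778, 176.3222]), np.int32(90)), (array([128.8288, 230.8829]), np.int32(111))] [(array([234.8923, 106.4615]), np.int32(65)), (array([200.1067, 114.9867]), np.int32(75))]
(array([0.4916, 0.0388, 0.1882]), np.float64(1.1253389677350423))
(array([0.4463, 0.0455, 0.1795]), np.float64(92.11354241983325))
(array([ 0.4329, -0.0076,  0.2097]), np.float64(87.04745594680003))
(array([0.3928, 0.01  , 0.1882]), np.float64(0.4253073920607008))
((489.1522521972656, -210.48818969726562), (95.3868179321289, 95.10740661621094), 87.24120330810547)
((492.9757080078125, -410.6120910644531), (94.05330657958984, 95.21398162841797), 89.84984588623047)
[(array([254.1538, 195.3787]), np.int32(169))]
[(array([348.5322, 196.3918]), np.int32(171))]
[(array([260.9048, 223.3095]), np.int32(42))]
[(array([355.9545, 223.9318]), np.int32(44))]
```

View pics/c.png

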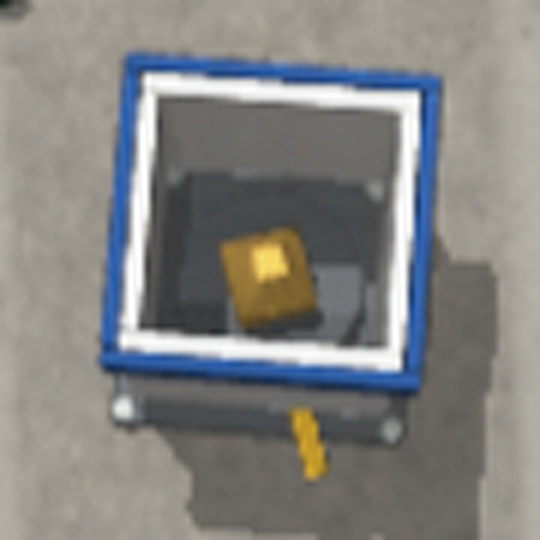

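Run:
```python
from h import *
t=np.load("top0.npy")
for cx,roi,C in((254.5,(255,215,270,235),(.4892,-.2105)),(348.5,(350,215,365,235),(.493,-.4106))):
    m=mask(t,*YE,roi);yx=np.argwhere(m).astype(float)
    P=np.array([onz("top",(p[1],p[0]),.012)[:2] for p in yx])
    c=P.mean(0);w,v=np.linalg.eigh(np.cov((P-c).T));d=v[:,1];d*=-np.sign(d[0])
    r=c-C; print("pointer",c,np.linalg.norm(r),"yaw from axis",np.arctan2(-r[1],-r[0]),"pca",np.arctan2(-d[1],-d[0]))
print("stem tip",onz("top",(254.5,193.7),.066))
for px in((0,140),(60,200),(100,165),(150,130),(195,95),(75,205),(180,125),(85,215)):
    print(px,[onz("top",px,z)[:2] for z in(0,.1,.2)])
for px in((216,48),(220,130),(333,165),(349,62)): print("side",px,[onz("side",px,z) for z in(0,.2,.25)])
```

```text
pointer [ 0.4339 -0.2274] 0.0577904428544318 yaw from axis 0.2961967215285047 pca 0.2799783459352575
pointer [ 0.4386 -0.4324] 0.05862763212639869 yaw from axis 0.3805818878444657 pca 0.3699219210493749
stem tip [ 0.4886 -0.2114  0.066 ]
(0, 140) [array([0.6061, 0.3625]), array([0.5776, 0.3067]), array([0.5491, 0.251 ])]
(60, 200) [array([0.4738, 0.2145]), array([0.4584, 0.1733]), array([0.4429, 0.1322])]
(100, 165) [array([0.5552, 0.1336]), array([0.5318, 0.1004]), array([0.5083, 0.0671])]
(150, 130) [array([0.6396, 0.0279]), array([0.6078, 0.0051]), array([ 0.5761, -0.0178])]
(195, 95) [array([ 0.726 , -0.0694]), array([ 0.6858, -0.0827]), array([ 0.6455, -0.096 ])]
(75, 205) [array([0.4637, 0.1806]), array([0.4493, 0.1428]), array([0.4348, 0.1049])]
(180, 125) [array([ 0.6534, -0.0391]), array([ 0.6203, -0.0553]), array([ 0.5872, -0.0716])]
(85, 215) [array([0.4423, 0.1568]), array([0.43  , 0.1213]), array([0.4176, 0.0858])]
side (216, 48) [array([0.8271, 1.5093, 0.    ]), array([0.6046, 0.6428, 0.2   ]), array([0.5489, 0.4262, 0.25  ])]
side (220, 130) [array([0.5242, 0.3324, 0.    ]), array([ 0.407, -0.125,  0.2  ]), array([ 0.3776, -0.2393,  0.25  ])]
side (333, 165) [array([ 0.7641, -0.0277,  0.    ]), array([ 0.5634, -0.3599,  0.2   ]), array([ 0.5133, -0.4429,  0.25  ])]
side (349, 62) [array([1.397, 0.968, 0.   ]), array([0.9763, 0.2897, 0.2   ]), array([0.8711, 0.1201, 0.25  ])]
```

Call:
step_arm --steps '[{"grip": 1,"delta_pos": [0,0,-2],"turn": -0.156},{"grip": 1,"delta_pos": [0,0,-2],"turn": -0.156},{"grip": 1,"delta_pos": [0,0,-2],"turn": -0.156},{"grip": 1,"delta_pos": [0,0,-1],"turn": -0.156},{"grip": 1,"delta_pos": [-0.6,-4.5,0],"turn": 0},{"grip": 1,"delta_pos": [-0.6,-4.5,0],"turn": 0},{"grip": 1,"delta_pos": [-0.6,-4.5,0],"turn": 0},{"grip": 1,"delta_pos": [-0.6,-4.5,0],"turn": 0}]'

```text
clock: 1.1
tool_pos: [0.274, 0.3978, 0.3009]
eef_rot: [0.444, -3.11, 0.001]
wrist_force: [-0.0, 0.7, 0.5]
grip_width: 1.003
grip_force: 0.0
```

Call:
step_arm --steps '[{"grip": 1,"delta_pos": [-0.7,-5,0],"turn": 0},{"grip": 1,"delta_pos": [-0.7,-5,0],"turn": 0},{"grip": 1,"delta_pos": [-0.7,-5,0],"turn": 0},{"grip": 1,"delta_pos": [-0.7,-5,0],"turn": 0},{"grip": 1,"delta_pos": [-0.7,-5,0],"turn": 0},{"grip": 1,"delta_pos": [-0.7,-5,0],"turn": 0},{"grip": 1,"delta_pos": [-0.7,-5,0],"turn": 0},{"grip": 1,"delta_pos": [-0.7,-5,0],"turn": 0}]'

```text
clock: 2.1
tool_pos: [0.4396, 0.0293, 0.3012]
eef_rot: [0.443, -3.11, -0.0]
wrist_force: [0.0, 1.1, 0.2]
grip_width: 1.005
grip_force: 0.0
```

Call:
step_arm --steps '[{"grip": 1,"delta_pos": [0,0,2],"turn": 0},{"grip": 1,"delta_pos": [0,0,2],"turn": 0},{"grip": 1,"delta_pos": [0,0,2],"turn": 0},{"grip": 1,"delta_pos": [0,0,2],"turn": 0},{"grip": 1,"delta_pos": [0,0,0],"turn": 0},{"grip": 1,"delta_pos": [0,0,0],"turn": 0},{"grip": 1,"delta_pos": [0,0,0],"turn": 0},{"grip": 1,"delta_pos": [0,0,0],"turn": 0}]'

```text
clock: 3.1
tool_pos: [0.4399, 0.0309, 0.2219]
eef_rot: [-0.443, 3.109, -0.001]
wrist_force: [0.1, 0.1, -0.6]
grip_width: 1.002
grip_force: 0.0
```

Run:
```python
from h import *
s=arm.get_state();print(s["tool_pos"],s["eef_rot"],s["joint_pos"])
R=cv2.Rodrigues(np.array(s["eef_rot"]))[0]
print(R.T@(np.array([.4422,.0244,.165])-s["tool_pos"])*100)
a,b=arm.snapshot("side"),arm.snapshot("top")
cv2.imwrite("pics/n1.png",np.vstack([cv2.resize(a[60:200,140:340],(800,300)),cv2.resize(b[120:260,50:250],(800,300))])[:,:,::-1])
```

```text
[0.4399 0.0309 0.2219] [-0.4434  3.1089 -0.0006] [-0.0866  0.1368  1.8483 -0.0001  1.1552 -1.9407]
[-0.0343 -0.6889  5.6932]
```

View pics/n1.png

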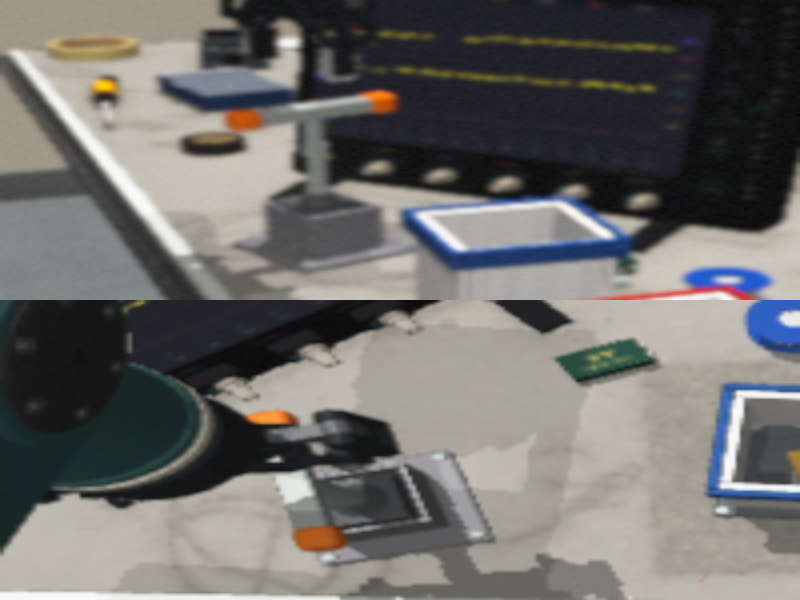

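Both views show the open fingers above the bar, one on each side of it and near its middle. The bar is at about (310,105) in the upper panel. I'll shift 7 mm sideways, descend and close.

Call:
step_arm --steps '[{"grip": 1,"delta_pos": [0,-0.7,0],"turn": 0},{"grip": 1,"delta_pos": [0,0,2],"turn": 0},{"grip": 1,"delta_pos": [0,0,2],"turn": 0},{"grip": 1,"delta_pos": [0,0,1.7],"turn": 0},{"grip": 1,"delta_pos": [0,0,0],"turn": 0},{"grip": -1,"delta_pos": [0,0,0],"turn": 0},{"grip": -1,"delta_pos": [0,0,0],"turn": 0},{"grip": -1,"delta_pos": [0,0,0],"turn": 0}]'

```text
clock: 4.2
tool_pos: [0.4418, 0.0241, 0.1649]
eef_rot: [-0.443, 3.109, -0.001]
wrist_force: [0.2, 0.2, 0.6]
grip_width: 0.377
grip_force: 0.0
```

Call:
step_arm --steps '[{"grip": -1,"delta_pos": [0,0,0],"turn": 0},{"grip": -1,"delta_pos": [0,0,0],"turn": 0},{"grip": -1,"delta_pos": [0,0,0],"turn": 0},{"grip": -1,"delta_pos": [0,0,0],"turn": 0},{"grip": -1,"delta_pos": [0,0,-0.5],"turn": 0},{"grip": -1,"delta_pos": [0,0,-0.5],"turn": 0},{"grip": -1,"delta_pos": [0,0,0],"turn": 0},{"grip": -1,"delta_pos": [0,0,0],"turn": 0}]'

```text
clock: 5.2
tool_pos: [0.4412, 0.0242, 0.1742]
eef_rot: [0.443, -3.11, -0.0]
wrist_force: [0.4, -0.5, -2.9]
grip_width: 0.178
grip_force: 58.6
```

Call:
step_arm --steps '[{"grip": -1,"delta_pos": [0,0,-2],"turn": 0},{"grip": -1,"delta_pos": [0,0,-2],"turn": 0},{"grip": -1,"delta_pos": [0,0,-2.5],"turn": 0},{"grip": -1,"delta_pos": [0,0,-2.5],"turn": 0},{"grip": -1,"delta_pos": [0,0,-2.5],"turn": 0},{"grip": -1,"delta_pos": [0,0,-2.5],"turn": 0},{"grip": -1,"delta_pos": [0,0,-2],"turn": 0},{"grip": -1,"delta_pos": [0,0,0],"turn": 0}]'

```text
clock: 6.2
tool_pos: [0.4422, 0.0241, 0.3353]
eef_rot: [-0.443, 3.107, -0.001]
wrist_force: [-0.4, 0.1, -2.5]
grip_width: 0.175
grip_force: 59.1
```

Call:
step_arm --steps '[{"grip": -1,"delta_pos": [0.3,-4,0],"turn": 0},{"grip": -1,"delta_pos": [0.3,-4,0],"turn": 0},{"grip": -1,"delta_pos": [0.3,-4,0],"turn": 0},{"grip": -1,"delta_pos": [0.3,-4,0],"turn": 0},{"grip": -1,"delta_pos": [0.4,-4,0],"turn": 0},{"grip": -1,"delta_pos": [0.4,-4,0],"turn": 0},{"grip": -1,"delta_pos": [0,0,0],"turn": 0},{"grip": -1,"delta_pos": [0,0,0],"turn": 0}]'

```text
clock: 7.2
tool_pos: [0.4884, -0.2111, 0.3329]
eef_rot: [0.442, -3.108, -0.003]
wrist_force: [0.1, 0.2, -3.3]
grip_width: 0.176
grip_force: 59.4
```

Run:
```python
from h import *
s=arm.get_state();print(s["clock"],s["tool_pos"],s["eef_rot"],s["wrist_force"])
R=cv2.Rodrigues(np.array(s["eef_rot"]))[0]
print(R.T@(np.array([.489,-.211,.165])-s["tool_pos"])*100)
a,b=arm.snapshot("side"),arm.snapshot("top");np.save("side1.npy",a);np.save("top1.npy",b)
cv2.imwrite("pics/n2.png",np.vstack([cv2.resize(a[60:260,200:467],(800,600))[150-150:300+0:1],cv2.resize(b[120:260,180:380],(800,300))])[:,:,::-1])
cv2.imwrite("pics/n2s.png",cv2.resize(a[30:270,180:500],(800,600),interpolation=cv2.INTER_CUBIC)[:,:,::-1])
```

```text
7.2 [ 0.4884 -0.2111  0.3329] [ 0.4423 -3.1082 -0.0035] [ 0.0887  0.1731 -3.3162]
[-0.0866 -0.0453 16.7871]
```

View pics/n2s.png

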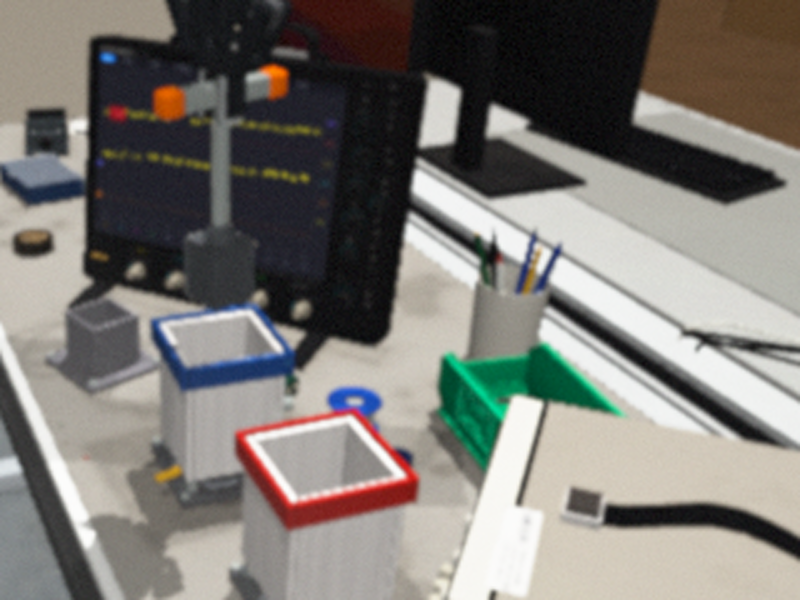

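The key hangs upright above the blue riser, with its foot's centre at about (221,265) in the crop and the collar mouth at about (222,345). I'll check the foot's position against the collar numerically.

Run:
```python
from h import *
a=np.load("side1.npy");b=np.load("top1.npy")
bs=blobs(mask(a,*OR,(230,50,300,80)));bt=blobs(mask(b,*OR,(180,100,330,260)));print(bs,bt)
p=[onz("side",x[0],.353) for x in bs];print(p,(p[0]+p[1])/2)
print("foot",onz("side",(268.4,136),.205))
a0=np.load("side0.npy")
q=cv2.minAreaRect
P=np.array([onz("side",p,.143)[:2] for p in hole(mask(a0,*BL,(230,145,310,220))).reshape(-1,2)])
print(q((P*1000).astype(np.float32)))
```

```text
[(array([290.2872,  61.5638]), np.int32(94)), (array([247.3493,  70.7192]), np.int32(146))] [(array([269.0923, 193.8154]), np.int32(65))]
[array([ 0.5446, -0.1858,  0.353 ]), array([ 0.4417, -0.2195,  0.353 ])] [ 0.4931 -0.2027  0.353 ]
foot [ 0.4926 -0.203   0.205 ]Traceback (most recent call last):
  File "<stdin>", line 8, in <module>
  File "h.py", line 22, in hole
    q=max(c,key=cv2.contourArea)
ValueError: max() iterable argument is empty
```

Call:
step_arm --steps '[{"grip": -1,"delta_pos": [-0.1,0,1.3],"turn": 0},{"grip": -1,"delta_pos": [0,0,1.3],"turn": 0},{"grip": -1,"delta_pos": [0,0,1.3],"turn": 0},{"grip": -1,"delta_pos": [0,0,1.3],"turn": 0},{"grip": -1,"delta_pos": [0,0,1.3],"turn": 0},{"grip": -1,"delta_pos": [0,0,1.3],"turn": 0},{"grip": -1,"delta_pos": [0,0,1.3],"turn": 0},{"grip": -1,"delta_pos": [0,0,1],"turn": 0}]'

```text
clock: 8.3
tool_pos: [0.49, -0.2115, 0.2324]
eef_rot: [0.443, -3.11, -0.0]
wrist_force: [0.0, 0.5, -2.8]
grip_width: 0.177
grip_force: 59.4
```

Call:
step_arm --steps '[{"grip": -1,"delta_pos": [0,0,0.5],"turn": 0},{"grip": -1,"delta_pos": [0,0,0.5],"turn": 0},{"grip": -1,"delta_pos": [0,0,0.5],"turn": 0},{"grip": -1,"delta_pos": [0,0,0.5],"turn": 0},{"grip": -1,"delta_pos": [0,0,0.5],"turn": 0},{"grip": -1,"delta_pos": [0,0,0.5],"turn": 0},{"grip": -1,"delta_pos": [0,0,0],"turn": 0},{"grip": -1,"delta_pos": [0,0,0],"turn": 0}]'

```text
clock: 9.3
tool_pos: [0.4903, -0.2116, 0.2034]
eef_rot: [-0.443, 3.11, -0.0]
wrist_force: [-0.8, -0.5, -3.2]
grip_width: 0.173
grip_force: 59.4
```

Call:
step_arm --steps '[{"grip": -1,"delta_pos": [0,0,0.4],"turn": 0},{"grip": -1,"delta_pos": [0,0,0.4],"turn": 0},{"grip": -1,"delta_pos": [0,0,0.4],"turn": 0},{"grip": -1,"delta_pos": [0,0,0.4],"turn": 0},{"grip": -1,"delta_pos": [0,0,0.2],"turn": 0},{"grip": -1,"delta_pos": [0,0,0.2],"turn": 0},{"grip": -1,"delta_pos": [0,0,0],"turn": 0},{"grip": -1,"delta_pos": [0,0,0],"turn": 0}]'

```text
clock: 10.3
tool_pos: [0.4903, -0.2116, 0.1834]
eef_rot: [-0.443, 3.11, -0.0]
wrist_force: [-0.1, 0.3, -3.1]
grip_width: 0.174
grip_force: 59.4
```

Call:
step_arm --steps '[{"grip": -1,"delta_pos": [0,0,0.15],"turn": 0},{"grip": -1,"delta_pos": [0,0,0.15],"turn": 0},{"grip": -1,"delta_pos": [0,0,0.1],"turn": 0},{"grip": -1,"delta_pos": [0,0,0.1],"turn": 0},{"grip": -1,"delta_pos": [0,0,0],"turn": 0},{"grip": -1,"delta_pos": [0,0,0],"turn": 0},{"grip": -1,"delta_pos": [0,0,0],"turn": 0},{"grip": -1,"delta_pos": [0,0,0],"turn": 0}]'

```text
clock: 11.3
tool_pos: [0.4902, -0.2116, 0.1784]
eef_rot: [-0.443, 3.11, -0.0]
wrist_force: [0.1, 0.7, -3.3]
grip_width: 0.172
grip_force: 59.4
```

Call:
step_arm --steps '[{"grip": -1,"delta_pos": [0,0,0.1],"turn": 0},{"grip": -1,"delta_pos": [0,0,0],"turn": 0},{"grip": -1,"delta_pos": [0,0,0.1],"turn": 0},{"grip": -1,"delta_pos": [0,0,0],"turn": 0},{"grip": -1,"delta_pos": [0,0,0.1],"turn": 0},{"grip": -1,"delta_pos": [0,0,0],"turn": 0},{"grip": -1,"delta_pos": [0,0,0],"turn": 0},{"grip": -1,"delta_pos": [0,0,0],"turn": 0}]'

```text
clock: 12.3
tool_pos: [0.4902, -0.2115, 0.1753]
eef_rot: [0.443, -3.11, 0.0]
wrist_force: [-0.4, 0.8, -3.1]
grip_width: 0.179
grip_force: 59.4
```

Call:
step_arm --steps '[{"grip": -1,"delta_pos": [0,0,0.1],"turn": 0},{"grip": -1,"delta_pos": [0,0,0],"turn": 0},{"grip": -1,"delta_pos": [0,0,0.1],"turn": 0},{"grip": -1,"delta_pos": [0,0,0],"turn": 0},{"grip": -1,"delta_pos": [0,0,0.1],"turn": 0},{"grip": -1,"delta_pos": [0,0,0],"turn": 0},{"grip": -1,"delta_pos": [0,0,0],"turn": 0},{"grip": -1,"delta_pos": [0,0,0],"turn": 0}]'

```text
clock: 13.3
tool_pos: [0.4911, -0.2121, 0.1747]
eef_rot: [-0.443, 3.108, -0.003]
wrist_force: [-3.1, 2.0, 17.2]
grip_width: 0.179
grip_force: 62.3
```

Call:
step_arm --steps '[{"grip": -1,"delta_pos": [0,0,-0.15],"turn": 0},{"grip": -1,"delta_pos": [0,0,-0.1],"turn": 0},{"grip": -1,"delta_pos": [0,0,0],"turn": 0.1},{"grip": -1,"delta_pos": [0,0,0],"turn": 0.1},{"grip": -1,"delta_pos": [0,0,0],"turn": 0.1},{"grip": -1,"delta_pos": [0,0,0],"turn": 0.1},{"grip": -1,"delta_pos": [0,0,0],"turn": 0},{"grip": -1,"delta_pos": [0,0,0],"turn": 0}]'

```text
clock: 14.3
tool_pos: [0.4903, -0.2112, 0.1748]
eef_rot: [0.181, 3.136, 0.001]
wrist_force: [-0.2, 2.4, 2.3]
grip_width: 0.181
grip_force: 60.2
```

```bash
cat > st.py <<'E'
from h import *
s=arm.get_state();print(s["clock"],s["tool_pos"],s["wrist_force"],s["ft_torque"],s["joint_pos"])
b=arm.snapshot("top");m=mask(b,*YE,(235,212,285,240));yx=np.argwhere(m).astype(float)
c=np.mean([onz("top",(p[1],p[0]),.012)[:2] for p in yx],axis=0);r=c-(.489,-.211)
print("pointer",len(yx),c,"stem",-(np.arctan2(-r[1],-r[0])+.048))
E
python3 st.py
```

```text
14.3 [ 0.4903 -0.2112  0.1748] [-0.1708  2.4387  2.2936] [ 0.5791 -0.0534 -0.044 ] [-0.5365  0.3251  1.7207  0.0006  1.0959 -1.9925]
pointer 32 [ 0.4296 -0.2218] stem -0.22706308981468043
```

The stem is following the key, so I'll keep turning.

Call:
step_arm --steps '[{"grip": -1,"delta_pos": [0,0,0],"turn": 0.1},{"grip": -1,"delta_pos": [0,0,0],"turn": 0.1},{"grip": -1,"delta_pos": [0,0,0],"turn": 0.1},{"grip": -1,"delta_pos": [0,0,0],"turn": 0.1},{"grip": -1,"delta_pos": [0,0,0],"turn": 0.1},{"grip": -1,"delta_pos": [0,0,0],"turn": 0.1},{"grip": -1,"delta_pos": [0,0,0],"turn": 0},{"grip": -1,"delta_pos": [0,0,0],"turn": 0}]'

```text
clock: 15.35
tool_pos: [0.4903, -0.2114, 0.1748]
eef_rot: [1.099, 2.943, 0.0]
wrist_force: [0.7, 3.3, 2.0]
grip_width: 0.178
grip_force: 60.2
```

```bash
python3 st.py
```

```text
15.35 [ 0.4903 -0.2114  0.1748] [0.7442 3.2983 1.9544] [ 0.7097 -0.2732 -0.0355] [-0.5367  0.3251  1.7207  0.0003  1.0957 -1.393 ]
pointer 0 nan stem nan
  return _methods._mean(a, axis=axis, dtype=dtype,
  ret = ret.dtype.type(ret / rcount)
```

Call:
step_arm --steps '[{"grip": -1,"delta_pos": [0,0,0],"turn": 0.03},{"grip": -1,"delta_pos": [0,0,0],"turn": 0.03},{"grip": -1,"delta_pos": [0,0,0],"turn": 0.03},{"grip": -1,"delta_pos": [0,0,0],"turn": 0},{"grip": -1,"delta_pos": [0,0,0],"turn": 0},{"grip": -1,"delta_pos": [0,0,0],"turn": 0},{"grip": -1,"delta_pos": [0,0,0],"turn": 0},{"grip": -1,"delta_pos": [0,0,0],"turn": 0}]'

```text
clock: 16.4
tool_pos: [0.4902, -0.2115, 0.1748]
eef_rot: [1.233, 2.889, -0.0]
wrist_force: [1.5, 3.9, 1.9]
grip_width: 0.176
grip_force: 60.3
```

Run:
```python
from h import *
s=arm.get_state();print(s["clock"],s["tool_pos"],s["wrist_force"],s["ft_torque"],s["joint_pos"])
a,b=arm.snapshot("side"),arm.snapshot("top")
cv2.imwrite("pics/n3.png",np.hstack([cv2.resize(a[90:240,200:300],(400,600),interpolation=cv2.INTER_CUBIC),cv2.resize(b[120:270,200:300],(400,600),interpolation=cv2.INTER_CUBIC)])[:,:,::-1])
```

```text
16.4 [ 0.4902 -0.2115  0.1748] [1.4815 3.9194 1.8702] [ 0.9093 -0.345   0.0219] [-0.5367  0.325   1.7207 -0.0001  1.0958 -1.3007]
```

View pics/n3.png

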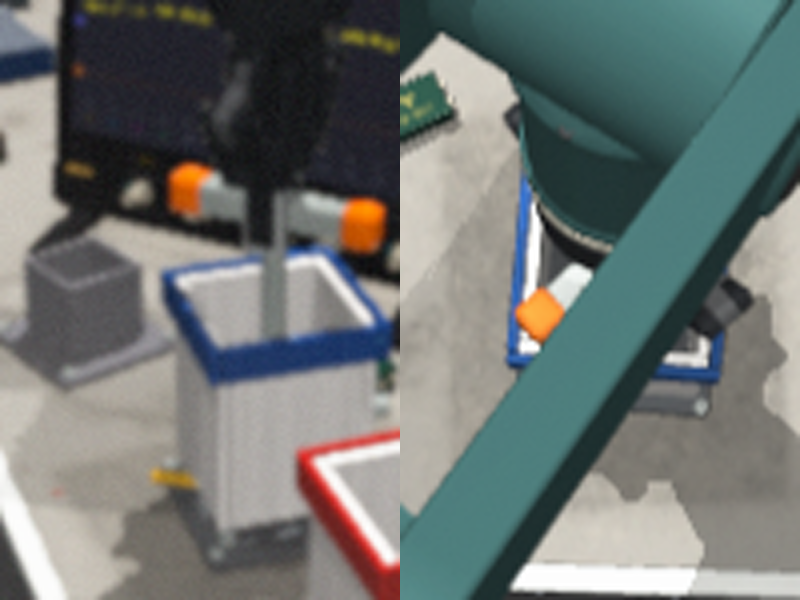

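In the side view the pointer has swung across to the far corner, at about (175,478) in the crop. The key stands in the shaft with its bar turned. The arm hides the pointer in the top view, so I'll measure the angle from the side view.

```bash
cat > st2.py <<'E'
from h import *
a=arm.snapshot("side");m=mask(a,*YE,(225,195,265,230));yx=np.argwhere(m).astype(float)
P=np.array([onz("side",(p[1],p[0]),.012)[:2] for p in yx]);c=P.mean(0);r=c-(.489,-.211)
tip=P[np.argmin(P[:,0])];q=tip-(.489,-.211)
for v in(r,q):print(len(yx),np.linalg.norm(v),"stem",-(np.arctan2(-v[1],-v[0])+.048))
E
python3 st2.py
```

```text
29 0.060319113649537855 stem 0.5699107444572599
29 0.07166129243162403 stem 0.5431586849557818
```

The pointer reads about the stop angle. I'll ease the turn off slightly, release and retreat straight up.

Call:
step_arm --steps '[{"grip": -1,"delta_pos": [0,0,0],"turn": -0.04},{"grip": -1,"delta_pos": [0,0,0],"turn": 0},{"grip": -0.4,"delta_pos": [0,0,0],"turn": 0},{"grip": -0.2,"delta_pos": [0,0,0],"turn": 0},{"grip": 0.2,"delta_pos": [0,0,0],"turn": 0},{"grip": 0.6,"delta_pos": [0,0,0],"turn": 0},{"grip": 0.6,"delta_pos": [0,0,0],"turn": 0},{"grip": 0.6,"delta_pos": [0,0,0],"turn": 0}]'

```text
clock: 17.55
tool_pos: [0.4902, -0.2116, 0.1748]
eef_rot: [1.175, 2.913, -0.0]
wrist_force: [-0.4, 0.3, -0.5]
grip_width: 0.802
grip_force: 0.0
```

Call:
step_arm --steps '[{"grip": 0.6,"delta_pos": [0,0,-0.5],"turn": 0},{"grip": 0.6,"delta_pos": [0,0,-1],"turn": 0},{"grip": 0.6,"delta_pos": [0,0,-2],"turn": 0},{"grip": 0.6,"delta_pos": [0,0,-2],"turn": 0},{"grip": 0.6,"delta_pos": [0,0,-2],"turn": 0},{"grip": 0.6,"delta_pos": [0,0,-2],"turn": 0},{"grip": 0.6,"delta_pos": [0,0,-2],"turn": 0},{"grip": 0.6,"delta_pos": [0,0,0],"turn": 0}]'

```text
clock: 18.55
tool_pos: [0.4913, -0.2122, 0.292]
eef_rot: [1.173, 2.909, -0.001]
wrist_force: [0.4, 0.2, -0.3]
grip_width: 0.801
grip_force: 0.0
```

```bash
python3 st2.py
python3 - <<'E'
from h import *
a,b=arm.snapshot("side"),arm.snapshot("top")
cv2.imwrite("pics/n4.png",np.hstack([cv2.resize(a[90:240,200:300],(400,600),interpolation=cv2.INTER_CUBIC),cv2.resize(b[120:270,200:300],(400,600),interpolation=cv2.INTER_CUBIC)])[:,:,::-1])
bs=blobs(mask(a,*OR,(225,115,305,160)));print(bs)
p=[onz("side",x[0],.196) for x in bs];print(p,sum(p)/len(p))
E
```

```text
30 0.06000433031380269 stem 0.5720414836365475
30 0.07166129243162403 stem 0.5431586849557818
[(array([245.6044, 136.5495]), np.int32(91)), (array([290.5431, 145.0948]), np.int32(116))]
[array([ 0.4522, -0.1698,  0.196 ]), array([ 0.5269, -0.2434,  0.196 ])] [ 0.4895 -0.2066  0.196 ]
```

View pics/n4.png

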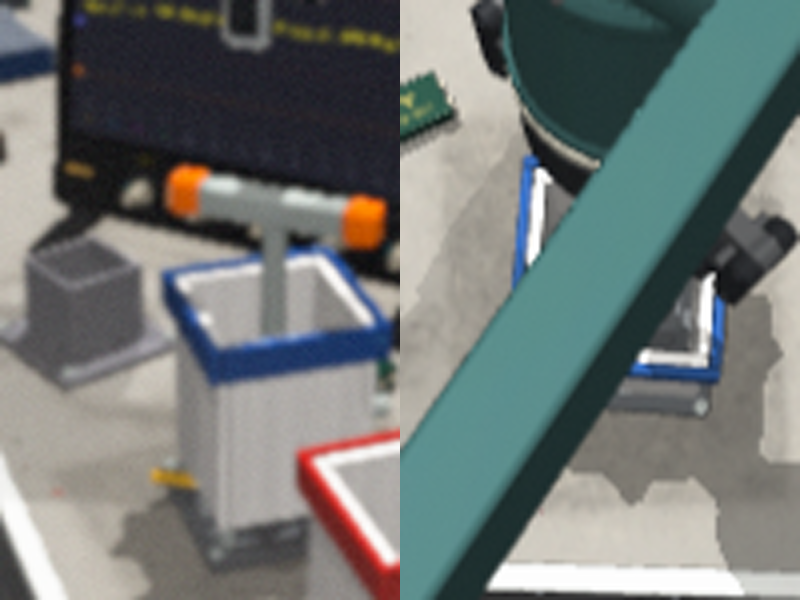

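The key stands upright and released on the axis, with its bar centred at about (275,205) in the crop. The pointer is still swung across at (175,478), and the gripper is clear above.

```bash
python3 -c "
from plant import arm
print(arm.sign_off())"
```

```text
the job is handed in; nothing more can be done
None
```

I handed the job in at about 19 s with the key fully home on the blue riser's stem, the stem turned clockwise to about its stop, the key released upright, and the red stem untouched; sign-off did not return a verdict.

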